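# Sweep the rind offcuts into the scrap pan

### The job

Clear the cheese-trimming board: with closed fingertips, sweep the three loose rind offcuts along the board and off its open end into the empty white scrap pan. Only push them, never pinch them or lift them off the board, and leave the small cheese and the sample jar standing on the board, and everything else on the table, where they are.

Things in the scene. Friction and masses are not known exactly. Their poses are not given: they have to be found in the camera images.
- station: Trimming board, fixed, may be turned a little: brown wood, 260 mm (x, between battens) by 280 mm (y), on a steel stand. Origin on the table under its middle; board top 70 mm above the table. Steel battens 8 mm thick along the near and far edges (inner faces x = -130, +130 mm) stand 15 mm above the board; the left and right ends (y = +140, -140 mm) are open, without lip.
- pan: Empty white plastic scrap pan, fixed at one open end of the board (left or right), parallel to it: 260 mm (x) by 130 mm (y) by 50 mm high, walls and floor 4 mm. Origin under its middle, on the table, 195 mm from the board's middle along the station's y. The board's end overhangs its rim by 10 mm and is 20 mm higher: what is pushed over the end drops in.
- crate: Pale wooden crate of the pan's outer size (260 x 130 x 50 mm), fixed against the other open end of the board and holding three cheeses 72 mm wide (their tops 50 mm above the table). Not for scrap. Origin under its middle.
- mid_arc (a point): Bent strip of rind, about 50 by 22 mm, 16 mm thick, 20 g, flat on the board and loose. Point: its middle, 8 mm above its underside (78 mm above the table; about 12 mm once in the pan). One of the three offcuts, any one, lies in the row of the cheese and jar (station x about 0); the others in free strips at station x about -90 and +90 mm.
- mid_slab (a point): Four-sided piece of rind, 34 by 26 mm, 16 mm thick, 20 g, flat on the board and loose. Point: its middle, 8 mm above its underside (78 mm above the table; about 12 mm once in the pan). One of the three offcuts, any one, lies in the row of the cheese and jar (station x about 0); the others in free strips at station x about -90 and +90 mm.
- mid_round (a point): Round end piece of rind, 36 mm across, 16 mm thick, 20 g, flat on the board and loose. Point: its middle, 8 mm above its underside (78 mm above the table; about 12 mm once in the pan). One of the three offcuts, any one, lies in the row of the cheese and jar (station x about 0); the others in free strips at station x about -90 and +90 mm.
- small_cheese: Small yellow waxed cheese standing on the board, 60 mm across, 38 mm high, 0.12 kg, loose; leave in place. It, the jar and one offcut stand in a row along the middle of the board (station x about 0), about 90 mm apart, in any order. Origin at the centre of its underside.
- sample_jar: Squat clear jar with a steel cap standing on the board, 42 mm across, 40 mm high, 0.06 kg, loose; to be left in place. Origin at the centre of its underside.
- brine_bottle: White bottle 66 mm across, 190 mm high, standing on the right of the station; leave alone. Origin at the centre of its underside.
- wax_brush: Brush lying at the back of the table behind the station; leave alone. Origin at its underside.
- wax_cup: Steel mug 84 mm across, 85 mm high, on the left of the station; leave alone. Origin at the centre of its underside.
- scraper: Spatula lying on the table at the near right; leave alone. Origin at its underside.
- weight: Brass weight 44 mm across, 64 mm high, at the back of the table; leave alone. Origin at the centre of its underside.

How it is judged:
At the end, for the whole second after the job is handed in: All three offcuts lie at rest inside the pan (middle of each within its walls and less than 45 mm above the table); the small cheese and the sample jar stand upright within 15 mm of where they were, the other loose things within 20 mm (x of mid_arc in the frame of pan between -0.126 and 0.126 m and y of mid_arc in the frame of pan between -0.061 and 0.061 m and height (world z) of each of mid_arc, mid_slab, mid_round below 0.045 m and linear speed of each of offcut_arc, offcut_slab, offcut_round below 0.02 m/s and x of mid_slab in the frame of pan between -0.126 and 0.126 m and y of mid_slab in the frame of pan between -0.061 and 0.061 m and x of mid_round in the frame of pan between -0.126 and 0.126 m and y of mid_round in the frame of pan between -0.061 and 0.061 m and distance of each of small_cheese, sample_jar from where it was at the start of the episode below 0.015 m and angle between each of small_cheese, sample_jar's own z axis and vertical below 0.2 rad and distance of each of brine_bottle, wax_brush, wax_cup, scraper, weight from where it was at the start of the episode below 0.02 m); the robot touches nothing.
It fails at once if an offcut is picked up: its middle rises more than 25 mm above the board (height (world z) of any of mid_arc, mid_slab, mid_round above 0.095 m).
It fails at once if the small cheese is shifted by more than 15 mm or tipped (distance of small_cheese from where it was at the start of the episode above 0.015 m or angle between small_cheese's own z axis and vertical above 0.2 rad).
It fails at once if the sample jar is shifted by more than 15 mm or tipped (distance of sample_jar from where it was at the start of the episode above 0.015 m or angle between sample_jar's own z axis and vertical above 0.2 rad).
It fails at once if another loose thing on the table is shifted by more than 20 mm (distance of any of brine_bottle, wax_brush, wax_cup, scraper, weight from where it was at the start of the episode above 0.02 m).
It also fails if it takes over 61 s, if anything falls off the work surface, if the arm or the gripper's body presses on something with over 40 N, if the wrist force passes 120 N, or if a joint passes its speed limit or range.

### The arm

A 6-joint arm with a two-finger parallel gripper is mounted at the origin on the work surface. World frame = base frame: x ahead of the robot, y to its left, z up, the work surface at z = 0. Lengths are in m, angles in rad, forces in N, time in s.
With the tool pointing down it reaches from about 0.4 to 0.825 m from the base axis. Payload 7 kg.
Tool frame: the origin (TCP) lies at the very end of the fingers, on their centre line; the grasp point (between the pads) lies grasp_offset behind it (grasp_offset is the distance from the TCP to the grasp point, in m); z points along the fingers, y is the line along which they close (so a half turn about z gives the same grasp; the last joint's range is limited). The gripper opens to 88 mm and grips with 3 to 60 N. Pads are 19 mm wide; open, the fingers measure 130 mm over their backs; the gripper's body (78 mm by 193 mm) begins 47 mm behind the grasp point.
Start: joints at [-1.036, 0.359, 0.012, 0, -1.224, -0.288], TCP at [0.165, -0.655, 0.227] pointing down, gripper open.
Joint ranges: [-3.07, 3.07], [-1.43, 2.12], [-1.02, 1.25], [-3.03, 1.67], [-3.05, -0], [-3.03, 3.03]. Speed limits (rad/s): [2.39, 2.39, 3.01, 3.14, 3.14, 3.14].

### API

Orientations are given as a unit quaternion [x, y, z, w].
In Python, from cell import * gives the robot as it stands.
- The arm moves only by the tool move_arm, never from a script. Its argument "plan" is a list of rows, each a list of 2 entries, a list of its own where there are three numbers: the shift along the tool's x, y, z scaled (see below), then the turn about the tool's z scaled (see below). A call has exactly 10 rows; each row is the pose to reach, as a shift and turn from the pose commanded when the call began, along the tool's axes at that moment; what a row does not reach only later rows make up. The controller multiplies each number of a shift by 100 mm and each number of a turn by 90 degrees. A row lasts 1/10 s, in which the tool goes at most 50 mm and 8.59 degrees, less where a joint would pass 70% of its speed; a pose out of reach is approached as far as the arm can. A call with a number of a shift or a turn outside -1 to 1 is refused whole. A call with a gripper value outside its range is refused whole. "claw" is the finger opening in mm, from 0 to 87.6, set as the call begins (left out, the last holds). The fingers move at their own pace and stop on an object; "force" is the grip in N (left out, the last holds). Time passes only in rows, so rows that repeat a pose let the fingers close, or fill a call up. It gives the time, the measured TCP pose, the force, the opening and the grip force at its end, in the units of the state.
- get_obs(): the state, without advancing time (a new reading comes with each control period).
- camera(name): name is "side" or "top"; returns a dict with "color" (400x640x3 uint8, blue, green, red), "z_map" (400x640 float32, m along the optical axis (not along the pixel's ray), 0 where there is no reading), "fov_y" (degrees; the focal length in pixels is half the picture's height over the tangent of half this angle, whatever the lens; pixels are square), "cx", "cy" (the principal point, pixels), "R" (3x3) and "t" (3): a world point X has camera coordinates R X + t. Camera axes: x right, y down, z forward; pixel columns grow to the right and rows downward; lengths in m; the calibration is good to about 2 mm. A picture is of the moment at which its call begins.
- hand_in(): hands the job in; it is judged then, once.
The state is a dict: "time": time; "joints": joint angles; "joint_velocities": joint speeds; "effort": joint torques, N m; "ee_pos": TCP position; "orientation": TCP orientation; "ft_force": force on the tool from outside, world axes, zero at the start; "torque": the same for the moment, N m; "width": finger opening in m; "finger_force": force on a finger pad.
Only numpy, scipy, OpenCV 4.12 (cv2) and the standard library are available. Lean on these libraries where they do the work, as an engineer would, in place of code of your own. Each camera call takes 0.05 s, during which the arm holds its last target. There are 200 camera calls.

## Working session

There is one attempt and no reset: what is moved stays moved. The work goes in short steps, Python scripts to look and compute and a tool call to move; the robot and the scene stay as the last step left them, time stands still between calls to the robot, and variables do not carry over. Pictures are saved under pics/ and viewed, at most 10 in all, crops included, and the job is handed in when it is done.

Besides the shell and the picture viewer there is one more tool, called as a command line: name --argument value ..., lists and objects as JSON in quotes. move_arm: Moves the arm, as the interface text tells. Shifts and turns lie within -1 to 1; 1 stands for 100 mm of shift or 90 degrees of turn. Its arguments: {"type":"object","properties":{"plan":{"type":"array","items":{"type":"array"}},"claw":{"type":"number"},"force":{"type":"number"}},"required":["plan"]}

```bash
mkdir -p pics
cat > h.py <<'E'
from cell import *
import numpy as np, cv2
def K(c):
    h=c["color"].shape[0]; return h/2/np.tan(np.radians(c["fov_y"])/2)
def pts(c):
    f=K(c); z=c["z_map"]; v,u=np.mgrid[:z.shape[0],:z.shape[1]]
    P=np.stack([(u-c["cx"])/f*z,(v-c["cy"])/f*z,z],-1)
    return (P-c["t"])@c["R"]   # R^T (P-t)
def ray(c,u,v,h):
    f=K(c); d=np.array([(u-c["cx"])/f,(v-c["cy"])/f,1])@c["R"]; o=-c["t"]@c["R"]
    return o+d*(h-o[2])/d[2]
E
python3 - <<'E'
from h import *
for n in("top","side"):
    c=camera(n); cv2.imwrite(f"pics/{n}0.png",c["color"]); np.save(f"{n}0.npy",c,allow_pickle=True)
    print(n,c["fov_y"],c["cx"],c["cy"],-np.array(c["t"])@np.array(c["R"]),np.array(c["R"]).round(3).tolist())
o=get_obs();print(o)
E
```

```text
top 46.94604176095987 318.06040936853753 196.12508785240874 [0.48284304 0.01142612 1.2789652 ] [[0.019, -1.0, 0.011], [-0.998, -0.019, -0.057], [0.057, -0.009, -0.998]]
side 42.85230322649663 320.13721313438606 194.29494063946478 [0.41729057 0.85716989 1.04657284] [[-0.99, -0.14, 0.011], [-0.113, 0.744, -0.659], [0.084, -0.653, -0.752]]
{'time': 0.1, 'joints': array([-1.03589107e+00,  3.59315121e-01,  1.11594443e-02, -2.89307073e-04,
       -1.22409209e+00, -2.88115494e-01]), 'joint_velocities': array([ 0.00018797, -0.00221094,  0.00232831,  0.00118065,  0.00042495,
        0.00126592]), 'effort': array([ 1.83101965e-03, -5.84164381e+01,  2.93755603e+01,  7.01540351e+00,
        1.01729447e-02, -6.21531558e-05]), 'ee_pos': array([ 0.16477206, -0.65413847,  0.22572383]), 'orientation': array([-1.23033067e-01,  9.92402297e-01,  7.19537419e-04, -1.65627006e-04]), 'ft_force': array([0.32541409, 0.79593916, 0.67976338]), 'torque': array([-0.01917719, -0.02560317,  0.0195567 ]), 'finger_force': 0.0, 'width': 0.08767810723753332}
```

View pics/top0.png

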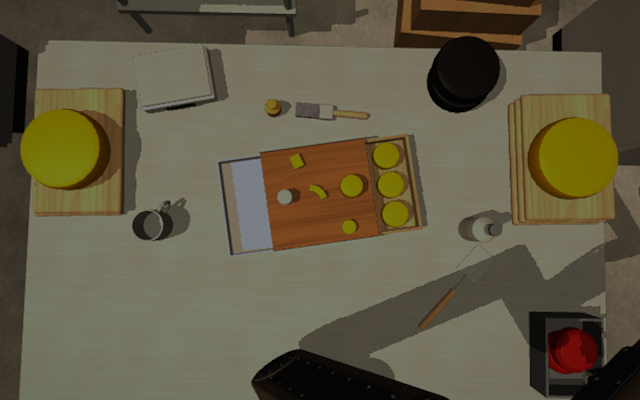

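View pics/side0.png

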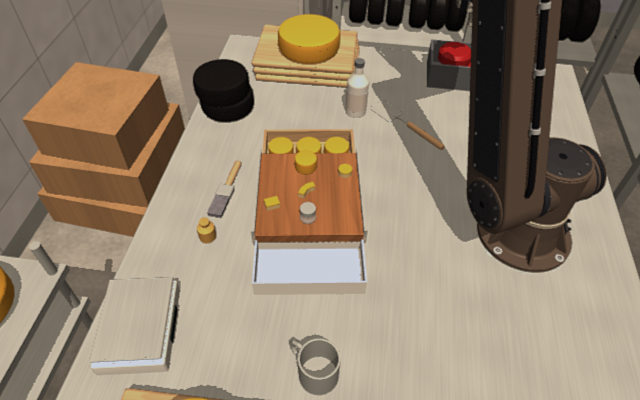

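The top view shows the pan on the left (about 245,205). The slab is at (297,160), the arc at (318,191) between the cheese (352,186) and the jar (285,197), and the round at (349,227). The side view agrees. Next I'll measure these.

Run:
```python
from h import *
c=np.load("top0.npy",allow_pickle=True).item(); P=pts(c); bgr=c["color"]; hsv=cv2.cvtColor(bgr,cv2.COLOR_BGR2HSV)
roi=np.zeros(bgr.shape[:2],bool); roi[130:260,210:430]=1
H,S,V=[hsv[...,i].astype(int) for i in range(3)]
for u,v in[(297,160),(318,191),(352,186),(285,197),(349,227),(300,215),(245,205)]: print((u,v),hsv[v,u],P[v,u].round(4))
wood=roi&(H<18)&(S>120)&(abs(P[...,2]-.07)<.012)&(V>60)
yel=roi&(H>=22)&(H<=34)&(S>150)
w=cv2.morphologyEx(((wood)|(yel&(P[...,2]>.06))).astype(np.uint8),cv2.MORPH_OPEN,np.ones((5,5)))
cs=max(cv2.findContours(w,0,2)[0],key=cv2.contourArea)
xy=np.array([ray(c,u,v,.07)[:2] for u,v in cs[:,0]],np.float32)
r=cv2.minAreaRect(xy);print("board",r,cv2.boxPoints(r).round(4).tolist())
n,l,st,ce=cv2.connectedComponentsWithStats(yel.astype(np.uint8))
for i in range(1,n):
    if st[i,4]>30:
        z=np.median(P[l==i][:,2]); cc=ce[i]
        k=[ray(c,u,v,z)[:2] for v,u in np.argwhere(l==i)]
        print(ce[i].round(1),st[i,4],"z",z.round(4),ray(c,*cc,z).round(4),"rect",cv2.minAreaRect(np.array(k,np.float32)))
j=roi&(P[...,2]>.1)&(P[...,2]<.125)
print("jar",[ (P[l2][:,:2].mean(0).round(4), l2.sum()) for l2 in [j&(np.arange(640)[None]<300)]])
```

```text
(297, 160) [ 29 245 122] [0.6445 0.0569 0.0828]
(318, 191) [ 29 240 123] [5.643e-01 5.000e-04 8.460e-02]
(352, 186) [ 29 249 121] [ 0.5773 -0.0859  0.107 ]
(285, 197) [ 36  41 125] [0.5458 0.0844 0.1084]
(349, 227) [ 29 249 121] [ 0.4725 -0.0817  0.0825]
(300, 215) [ 13 192 118] [0.5014 0.0464 0.0694]
(245, 205) [110  23 133] [0.527  0.2004 0.007 ]
board ((0.5587921738624573, -0.0031373053789138794), (0.26016804575920105, 0.279136598110199), 9.143481254577637) [[0.4081999957561493, 0.11400000005960464], [0.45249998569488525, -0.1615999937057495], [0.7093999981880188, -0.12030000239610672], [0.6650000214576721, 0.15530000627040863]]
[385.8 154.7] 535 z 0.0493 [ 0.6683 -0.1806  0.0493] rect ((0.6688036918640137, -0.17970368266105652), (0.06790343672037125, 0.06744443625211716), 0.6837787628173828)
[296.2 161. ] 142 z 0.0852 [0.6415 0.0587 0.0852] rect ((0.6417900919914246, 0.058787088841199875), (0.03508613631129265, 0.02683228813111782), 27.600830078125)
[390.5 184.1] 542 z 0.0495 [ 0.5891 -0.1938  0.0495] rect ((0.5893895030021667, -0.1939249485731125), (0.06998392939567566, 0.06719662994146347), 0.648281991481781)
[351.1 185.3] 399 z 0.107 [ 0.579  -0.0837  0.107 ] rect ((0.579087495803833, -0.083562470972538), (0.055948518216609955, 0.05622681602835655), 64.42802429199219)
[317.9 190.9] 128 z 0.0854 [0.5645 0.0007 0.0854] rect ((0.5646386742591858, 0.0012912098318338394), (0.05032922327518463, 0.021535225212574005), 52.390689849853516)
[394.8 213.5] 546 z 0.0495 [ 0.5103 -0.2063  0.0495] rect ((0.5105290412902832, -0.20672544836997986), (0.06679455935955048, 0.06969127058982849), 1.0675468444824219)
[348.7 226.5] 165 z 0.0857 [ 0.4737 -0.0805  0.0857] rect ((0.47377827763557434, -0.08012495934963226), (0.03356781601905823, 0.03371826931834221), 1.058091640472412)
jar [(array([0.5459, 0.0849]), np.int64(178))]
```

```bash
cat >> h.py <<'E'
a=np.radians(9.14); O=np.array([.5588,-.0031])
def st(p): d=np.array(p)[:2]-O; return np.array([d[0]*np.cos(a)+d[1]*np.sin(a),-d[0]*np.sin(a)+d[1]*np.cos(a)])
def where():
    o=get_obs(); q=o["orientation"]; from scipy.spatial.transform import Rotation as R
    M=R.from_quat(q).as_matrix(); print("t",o["time"],"station",st(o["ee_pos"]).round(4),"z",o["ee_pos"][2].round(4),"tool y yaw rel",(np.degrees(np.arctan2(M[1,1],M[0,1]))-9.14).round(2),"F",o["ft_force"].round(1),"j",o["joints"].round(2))
E
python3 -c "
from h import *
print(grasp_offset); where()
for n,p in dict(slab=(.6415,.0587),arc=(.5645,.0007),round=(.4737,-.0805),jar=(.5459,.0849),cheese=(.579,-.0837)).items(): print(n,st(p).round(4))"
```

```text
0.0188
t 0.1 station [-0.4924 -0.5802] z 0.2257 tool y yaw rel 94.99 F [0.3 0.8 0.7] j [-1.04  0.36  0.01 -0.   -1.22 -0.29]
slab [0.0915 0.0479]
arc [0.0062 0.0028]
round [-0.0963 -0.0629]
jar [0.0012 0.0889]
cheese [ 0.0071 -0.0828]
```

move_arm --plan '[[[-0.1, 0.1, 0], 0], [[-0.2, 0.2, 0], 0], [[-0.3, 0.3, 0], 0], [[-0.4, 0.4, 0], 0], [[-0.5, 0.5, 0], 0], [[-0.6, 0.6, 0], 0], [[-0.7, 0.7, 0], 0], [[-0.8, 0.8, 0], 0], [[-0.9, 0.9, 0], 0], [[-1, 1, 0], 0]]' --claw 0 --force 20

```text
time: 1.1
ee_pos: [0.238, -0.5321, 0.2266]
orientation: [-0.123, 0.992, -0.0, 0.0]
ft_force: [1.0, 1.2, -0.1]
width: 0.0131
finger_force: 0.0
```

move_arm --plan '[[[-0.1, 0.1, 0], 0], [[-0.2, 0.2, 0], 0], [[-0.3, 0.3, 0], 0], [[-0.4, 0.4, 0], 0], [[-0.5, 0.5, 0], 0], [[-0.6, 0.6, 0], 0], [[-0.7, 0.7, 0], 0], [[-0.8, 0.8, 0], 0], [[-0.9, 0.9, 0], 0], [[-1, 1, 0], 0]]'

```text
time: 2.1
ee_pos: [0.3106, -0.4107, 0.2266]
orientation: [-0.123, 0.992, -0.0, 0.0]
ft_force: [-0.1, 0.3, 0.6]
width: 0.0003
finger_force: 0.0
```

move_arm --plan '[[[-0.1, 0.1, 0], 0], [[-0.2, 0.2, 0], 0], [[-0.3, 0.3, 0], 0], [[-0.4, 0.4, 0], 0], [[-0.5, 0.5, 0], 0], [[-0.6, 0.6, 0], 0], [[-0.7, 0.7, 0], 0], [[-0.8, 0.8, 0], 0], [[-0.9, 0.9, 0], 0], [[-1, 1, 0], 0]]'

```text
time: 3.1
ee_pos: [0.3829, -0.2893, 0.2266]
orientation: [-0.123, 0.992, -0.0, 0.0]
ft_force: [0.1, 0.5, -0.3]
width: 0.0007
finger_force: 0.0
```

move_arm --plan '[[[-0.1, 0.1, 0], -0.09], [[-0.2, 0.2, 0], -0.18], [[-0.3, 0.3, 0], -0.27], [[-0.4, 0.4, 0], -0.36], [[-0.5, 0.5, 0], -0.45], [[-0.6, 0.6, 0], -0.54], [[-0.7, 0.7, 0], -0.63], [[-0.8, 0.8, 0], -0.72], [[-0.9, 0.9, 0], -0.81], [[-1, 1, 0], -0.9]]'

```text
time: 4.1
ee_pos: [0.4553, -0.1678, 0.2266]
orientation: [0.74, -0.673, 0.0, -0.0]
ft_force: [-0.3, 0.8, 0.3]
width: 0.0008
finger_force: 0.0
```

```bash
python3 -c "
from h import *
where()"
```

```text
t 4.1 station [-0.1283 -0.1462] z 0.2266 tool y yaw rel -183.66 F [-0.3  0.8  0.3] j [ 0.05  0.04 -0.39  0.   -1.14  0.04]
```

move_arm --plan '[[[-0.1, -0.06, 0.1], -0.01], [[-0.2, -0.12, 0.2], -0.02], [[-0.3, -0.18, 0.3], -0.03], [[-0.4, -0.24, 0.4], -0.04], [[-0.46, -0.29, 0.5], -0.04], [[-0.46, -0.29, 0.6], -0.04], [[-0.46, -0.29, 0.7], -0.04], [[-0.46, -0.29, 0.8], -0.04], [[-0.46, -0.29, 0.9], -0.04], [[-0.46, -0.29, 1], -0.04]]'

```text
time: 5.1
ee_pos: [0.4797, -0.1208, 0.1258]
orientation: [0.759, -0.651, 0.0, 0.0]
ft_force: [-0.2, 0.7, 0.8]
width: 0.0005
finger_force: 0.0
```

```bash
python3 -c "
from h import *
where()"
```

```text
t 5.1 station [-0.0968 -0.1037] z 0.1258 tool y yaw rel -180.43 F [-0.2  0.7  0.8] j [ 0.15  0.16 -0.52  0.   -0.9   0.  ]
```

move_arm --plan '[[[0, 0, 0.15], 0], [[0, 0, 0.3], 0], [[0, 0, 0.42], 0], [[0, 0, 0.48], 0], [[0, 0, 0.5], 0], [[-0.04, 0, 0.5], 0], [[-0.1, 0, 0.5], 0], [[-0.16, 0, 0.5], 0], [[-0.24, 0, 0.5], 0], [[-0.32, 0, 0.5], 0]]'

```text
time: 6.1
ee_pos: [0.475, -0.0881, 0.0769]
orientation: [0.759, -0.651, 0.0, -0.0]
ft_force: [0.7, -0.6, 1.2]
width: 0.0007
finger_force: 0.1
```

move_arm --plan '[[[-0.1, 0, 0], 0], [[-0.2, 0, 0], 0], [[-0.3, 0, 0], 0], [[-0.4, 0, 0], 0], [[-0.5, 0, 0], 0], [[-0.6, 0, 0], 0], [[-0.7, 0, 0], 0], [[-0.8, 0, 0], 0], [[-0.88, 0, 0], 0], [[-0.92, 0, 0], 0]]'

```text
time: 7.1
ee_pos: [0.4609, 0.0028, 0.0766]
orientation: [0.759, -0.651, -0.0, -0.0]
ft_force: [-0.3, 0.5, -0.3]
width: 0.0004
finger_force: 0.1
```

```bash
cat >> h.py <<'E'
def look(tag):
    where(); c=camera("top"); s=camera("side")
    im=np.hstack([cv2.resize(c["color"][125:265,205:435],None,fx=1.7,fy=1.7),cv2.resize(s["color"][110:310,220:400],(306,238+102))[:238]]) if 0 else None
    A=cv2.resize(c["color"][120:270,205:435],(460,300)); B=cv2.resize(s["color"][110:310,225:395],(255,300))
    cv2.imwrite(f"pics/{tag}.png",np.hstack([A,B]))
    for k,c in(("top",c),("side",s)):
        P=pts(c); hsv=cv2.cvtColor(c["color"],cv2.COLOR_BGR2HSV); Z=P[...,2]
        L=(P[...,:2]-O); sx=L[...,0]*np.cos(a)+L[...,1]*np.sin(a); sy=-L[...,0]*np.sin(a)+L[...,1]*np.cos(a)
        m=(hsv[...,0]>=21)&(hsv[...,0]<=35)&(hsv[...,1]>130)&(abs(sx)<.14)&(sy>-.138)&(sy<.27)&(Z<.12)&(Z>0)
        n,l,s_,ce=cv2.connectedComponentsWithStats(m.astype(np.uint8))
        for i in range(1,n):
            if s_[i,4]>15: q=l==i; print(k,ce[i].round(),s_[i,4],"sx %.3f..%.3f sy %.3f..%.3f z %.3f"%(sx[q].min(),sx[q].max(),sy[q].min(),sy[q].max(),np.median(Z[q])))
        if k=="top":
            q=(Z>.1)&(Z<.125)&(abs(sx)<.04)&(abs(sy-.089)<.04); print("jar",sx[q].mean(),sy[q].mean(),q.sum())
E
python3 -c "
from h import *
look('a')"
```

```text
t 7.1 station [-0.0957  0.0214] z 0.0766 tool y yaw rel -180.36 F [-0.3  0.5 -0.3] j [ 0.44  0.17 -0.65 -0.   -0.76 -0.28]
top [296. 161.] 148 sx 0.073..0.113 sy 0.031..0.066 z 0.085
top [352. 185.] 391 sx -0.021..0.040 sy -0.112..-0.055 z 0.107
top [314. 188.] 65 sx 0.007..0.028 sy -0.004..0.025 z 0.085
jar 0.0011953759450179238 0.08895941746108275 178
side [303. 157.] 174 sx -0.010..0.035 sy -0.107..-0.051 z 0.106
side [302. 190.] 46 sx 0.006..0.024 sy -0.011..0.028 z 0.084
side [271. 201.] 112 sx 0.073..0.111 sy 0.020..0.067 z 0.085
```

View pics/a.png

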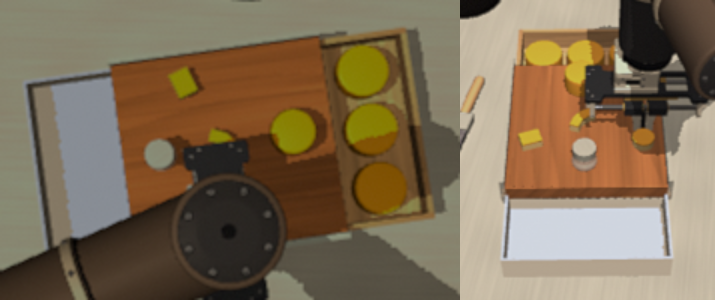

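The round is ahead of the fingers in the side view (montage 642,137), and the cheese and jar haven't moved. I'll keep pushing it off the end, then lift.

move_arm --plan '[[[-0.1, 0, 0], 0], [[-0.2, 0, 0], 0], [[-0.3, 0, 0], 0], [[-0.4, 0, 0], 0], [[-0.5, 0, 0], 0], [[-0.6, 0, 0], 0], [[-0.7, 0, 0], 0], [[-0.8, 0, 0], 0], [[-0.9, 0, 0], 0], [[-1, 0, 0], 0]]'

```text
time: 8.2
ee_pos: [0.4456, 0.1017, 0.0766]
orientation: [0.759, -0.651, 0.0, 0.0]
ft_force: [-0.3, 0.2, -0.1]
width: 0.0007
finger_force: 0.1
```

move_arm --plan '[[[-0.08, 0, 0], 0], [[-0.16, 0, 0], 0], [[-0.22, 0, 0], 0], [[-0.28, 0, 0], 0], [[-0.28, 0, 0], 0], [[-0.28, 0, -0.1], 0], [[-0.2, 0, -0.3], 0], [[-0.1, 0, -0.5], 0], [[0, 0, -0.7], 0], [[0.1, -0.1, -0.9], 0]]'

```text
time: 9.2
ee_pos: [0.4565, 0.0916, 0.1683]
orientation: [0.759, -0.651, -0.0, -0.0]
ft_force: [0.2, -0.0, -0.1]
width: 0.0005
finger_force: 0.0
```

```bash
python3 -c "
from h import *
look('b')"
```

```text
t 9.2 station [-0.086   0.1097] z 0.1683 tool y yaw rel -180.4 F [ 0.2 -0.  -0.1] j [ 0.62  0.06 -0.52 -0.   -0.99 -0.47]
top [296. 161.] 147 sx 0.073..0.112 sy 0.031..0.066 z 0.085
top [350. 184.] 328 sx -0.013..0.040 sy -0.111..-0.055 z 0.107
jar -0.005582127019945141 0.07482197142150306 17
side [299. 157.] 77 sx 0.016..0.035 sy -0.108..-0.055 z 0.106
side [271. 201.] 113 sx 0.073..0.111 sy 0.021..0.067 z 0.084
```

View pics/b.png

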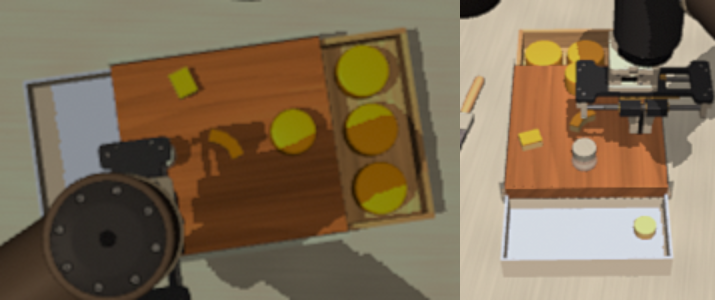

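The round is in the pan (montage 645,227). The slab is next.

move_arm --plan '[[[0.05, -0.1, 0], 0], [[0.1, -0.2, 0], 0], [[0.16, -0.3, 0], 0], [[0.22, -0.4, 0], 0], [[0.28, -0.5, 0], 0], [[0.34, -0.6, 0], 0], [[0.4, -0.7, 0], 0], [[0.46, -0.8, 0], 0], [[0.52, -0.9, 0], 0], [[0.58, -1, 0], 0]]'

```text
time: 10.3
ee_pos: [0.5657, 0.05, 0.1665]
orientation: [0.759, -0.651, -0.0, 0.0]
ft_force: [-0.1, 0.4, -0.3]
width: 0.0002
finger_force: 0.0
```

move_arm --plan '[[[0.08, -0.13, 0], 0], [[0.16, -0.26, 0], 0], [[0.24, -0.39, 0], 0], [[0.32, -0.52, 0], 0], [[0.4, -0.65, 0], 0], [[0.46, -0.78, 0], 0], [[0.46, -0.78, 0.15], 0], [[0.46, -0.78, 0.3], 0], [[0.46, -0.78, 0.4], 0], [[0.46, -0.78, 0.4], 0]]'

```text
time: 11.3
ee_pos: [0.6483, 0.0163, 0.1248]
orientation: [0.759, -0.651, -0.001, 0.001]
ft_force: [0.8, 0.1, -0.6]
width: 0.001
finger_force: 0.0
```

```bash
python3 -c "
from h import *
where()"
```

```text
t 11.3 station [0.0915 0.0049] z 0.1248 tool y yaw rel -180.42 F [ 0.8  0.1 -0.6] j [ 0.33  0.39 -0.18 -0.   -1.   -0.17]
```

move_arm --plan '[[[0, 0, 0.15], 0], [[0, 0, 0.3], 0], [[0, 0, 0.42], 0], [[0, 0, 0.47], 0], [[0, 0, 0.48], 0], [[-0.04, 0, 0.48], 0], [[-0.1, 0, 0.48], 0], [[-0.16, 0, 0.48], 0], [[-0.24, 0, 0.48], 0], [[-0.32, 0, 0.48], 0]]'

```text
time: 12.3
ee_pos: [0.644, 0.0493, 0.0789]
orientation: [0.759, -0.651, 0.0, -0.0]
ft_force: [-0.6, -0.5, 1.2]
width: 0.0008
finger_force: 0.1
```

move_arm --plan '[[[-0.1, 0, 0], 0], [[-0.2, 0, 0], 0], [[-0.3, 0, 0], 0], [[-0.4, 0, 0], 0], [[-0.5, 0, 0], 0], [[-0.6, 0, 0], 0], [[-0.7, 0, 0], 0], [[-0.8, 0, 0], 0], [[-0.9, 0, 0], 0], [[-1, 0, 0], 0]]'

```text
time: 13.3
ee_pos: [0.6287, 0.1481, 0.0785]
orientation: [0.759, -0.651, -0.0, -0.0]
ft_force: [-0.1, 0.0, -0.5]
width: 0.0005
finger_force: 0.0
```

move_arm --plan '[[[-0.08, 0, 0], 0], [[-0.14, 0, 0], 0], [[-0.17, 0, 0], 0], [[-0.17, 0, 0], 0], [[-0.17, 0, 0], 0], [[-0.17, 0, -0.15], 0], [[-0.1, 0, -0.3], 0], [[0, 0, -0.5], 0], [[0.1, 0, -0.7], 0], [[0.2, 0, -0.8], 0]]'

```text
time: 14.3
ee_pos: [0.633, 0.1267, 0.1613]
orientation: [0.759, -0.651, 0.001, -0.001]
ft_force: [-0.4, -0.2, 0.0]
width: 0.0001
finger_force: 0.0
```

```bash
python3 -c "
from h import *
look('c')"
```

```text
t 14.3 station [0.0938 0.1164] z 0.1613 tool y yaw rel -180.41 F [-0.4 -0.2  0. ] j [ 0.5   0.35 -0.15  0.   -1.06 -0.35]
top [353. 183.] 275 sx -0.015..0.040 sy -0.112..-0.059 z 0.107
jar -0.002551715427068474 0.0876405169177736 135
```

View pics/c.png

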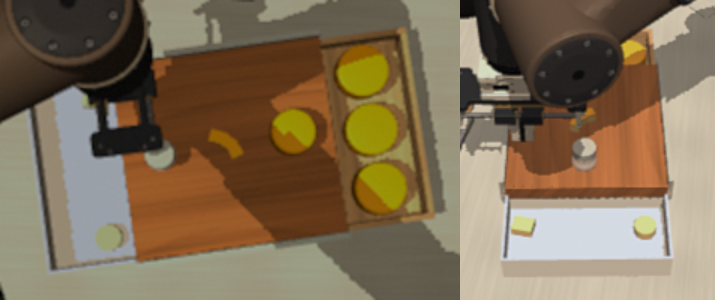

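The slab and round are both in the pan (montage 523,226 and 645,227). The arc is still between the cheese and the jar. I'll turn the tool and push the arc sideways toward station -x.

move_arm --plan '[[[0.1, 0.04, 0], 0.09], [[0.2, 0.08, 0], 0.18], [[0.3, 0.12, 0], 0.27], [[0.4, 0.16, 0], 0.36], [[0.5, 0.2, 0], 0.45], [[0.6, 0.24, 0], 0.54], [[0.7, 0.28, 0], 0.63], [[0.8, 0.33, 0], 0.72], [[0.9, 0.38, 0], 0.81], [[1, 0.42, 0], 0.9]]'

```text
time: 15.4
ee_pos: [0.6047, 0.0218, 0.1573]
orientation: [-0.151, 0.989, 0.0, -0.001]
ft_force: [1.1, 1.0, 0.3]
width: 0.0003
finger_force: 0.0
```

move_arm --plan '[[[0, -0.03, 0], 0.05], [[0, -0.07, 0], 0.095], [[0, -0.07, 0.1], 0.095], [[0, -0.07, 0.2], 0.095], [[0, -0.07, 0.3], 0.095], [[0, -0.07, 0.3], 0.095], [[0, -0.07, 0.3], 0.095], [[0, -0.07, 0.3], 0.095], [[0, -0.07, 0.3], 0.095], [[0, -0.07, 0.3], 0.095]]'

```text
time: 16.4
ee_pos: [0.6079, 0.0157, 0.129]
orientation: [-0.08, 0.997, 0.0, 0.0]
ft_force: [0.2, 0.9, -0.4]
width: 0.0003
finger_force: 0.0
```

```bash
python3 -c "
from h import *
where()"
```

```text
t 16.4 station [0.0515 0.0107] z 0.129 tool y yaw rel 90.06 F [ 0.2  0.9 -0.4] j [ 0.35  0.33 -0.27  0.   -0.97 -1.76]
```

move_arm --plan '[[[0, -0.05, 0.15], 0], [[0, -0.05, 0.3], 0], [[0, -0.05, 0.42], 0], [[0, -0.05, 0.5], 0], [[0, -0.05, 0.52], 0], [[0, -0.05, 0.52], 0], [[0.04, -0.05, 0.52], 0], [[0.09, -0.05, 0.52], 0], [[0.14, -0.05, 0.52], 0], [[0.2, -0.05, 0.52], 0]]'

```text
time: 17.4
ee_pos: [0.5884, 0.0074, 0.0769]
orientation: [-0.08, 0.997, 0.0, 0.0]
ft_force: [-0.0, -0.2, -0.1]
width: 0.0005
finger_force: 0.0
```

move_arm --plan '[[[0.08, 0, 0], 0], [[0.16, 0, 0], 0], [[0.24, 0, 0], 0], [[0.32, 0, 0], 0], [[0.4, 0, 0], 0], [[0.48, 0, 0], 0], [[0.56, 0, 0], 0], [[0.64, 0, 0], 0], [[0.72, 0, 0], 0], [[0.8, 0, 0], 0]]'

```text
time: 18.4
ee_pos: [0.5091, -0.0055, 0.0766]
orientation: [-0.08, 0.997, -0.0, 0.0]
ft_force: [0.6, -0.2, 0.1]
width: 0.0007
finger_force: 0.1
```

```bash
python3 -c "
from h import *
look('d')"
```

```text
t 18.4 station [-0.0494  0.0056] z 0.0766 tool y yaw rel 90.05 F [ 0.6 -0.2  0.1] j [ 0.38  0.24 -0.54  0.   -0.78 -1.79]
top [350. 179.] 158 sx 0.007..0.040 sy -0.108..-0.059 z 0.107
jar 0.012093310127448069 0.09130562793943527 58
side [301. 159.] 123 sx 0.003..0.035 sy -0.109..-0.052 z 0.106
```

View pics/d.png

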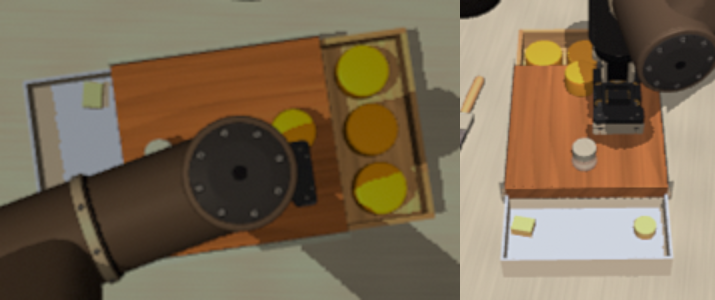

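The arc is hidden under the gripper, and the cheese and jar are unmoved. I'll lift, turn back, place the fingers behind the arc and look again.

move_arm --plan '[[[-0.1, 0, 0], 0], [[-0.15, 0, -0.15], 0], [[-0.15, 0, -0.3], 0], [[-0.15, 0, -0.45], 0], [[-0.15, 0, -0.6], 0], [[-0.15, 0, -0.7], 0], [[-0.1, -0.1, -0.75], 0], [[0, -0.2, -0.75], 0], [[0.1, -0.3, -0.75], 0], [[0.2, -0.4, -0.75], 0]]'

```text
time: 19.5
ee_pos: [0.495, -0.0493, 0.1509]
orientation: [-0.08, 0.997, -0.0, -0.001]
ft_force: [-0.0, 0.0, -0.0]
width: 0.0005
finger_force: 0.0
```

move_arm --plan '[[[0.02, -0.08, 0], -0.09], [[0.04, -0.16, 0], -0.18], [[0.06, -0.24, 0], -0.27], [[0.08, -0.32, 0], -0.36], [[0.1, -0.4, 0], -0.45], [[0.1, -0.48, 0], -0.54], [[0.1, -0.54, 0], -0.63], [[0.1, -0.58, 0], -0.72], [[0.1, -0.6, 0], -0.81], [[0.1, -0.6, 0], -0.9]]'

```text
time: 20.5
ee_pos: [0.4951, -0.1099, 0.1511]
orientation: [0.71, -0.704, -0.0, 0.0]
ft_force: [-0.3, 0.1, 0.1]
width: 0.0004
finger_force: 0.0
```

```bash
python3 -c "
from h import *
look('e')"
```

```text
t 20.5 station [-0.0799 -0.0953] z 0.1511 tool y yaw rel -188.67 F [-0.3  0.1  0.1] j [ 0.17  0.15 -0.46 -0.   -0.96 -0.16]
top [346. 183.] 161 sx -0.010..0.040 sy -0.092..-0.055 z 0.107
jar 0.0038926927095081078 0.0890995366697359 150
side [302. 159.] 162 sx -0.012..0.035 sy -0.109..-0.052 z 0.106
side [336. 185.] 97 sx -0.082..-0.063 sy -0.043..0.024 z 0.085
```

View pics/e.png

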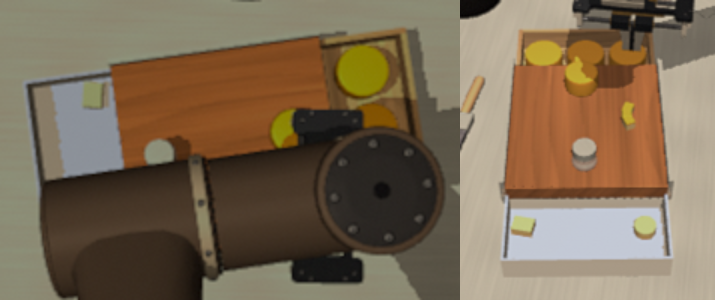

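The arc lies along the lane at station about (-0.073, -0.006), montage (628,115), clear of the jar. I'll square the tool, go down behind it and push.

move_arm --plan '[[[-0.05, 0, 0], -0.05], [[-0.1, 0, 0.05], -0.096], [[-0.15, 0, 0.15], -0.096], [[-0.15, 0, 0.3], -0.096], [[-0.15, 0, 0.45], -0.096], [[-0.15, 0, 0.58], -0.096], [[-0.15, 0, 0.68], -0.096], [[-0.15, 0, 0.74], -0.096], [[-0.15, 0, 0.74], -0.096], [[-0.15, 0, 0.74], -0.096]]'

```text
time: 21.6
ee_pos: [0.4963, -0.0939, 0.0778]
orientation: [0.759, -0.651, 0.0, -0.0]
ft_force: [0.2, -0.2, 0.3]
width: 0.0005
finger_force: 0.0
```

```bash
python3 -c "
from h import *
where()"
```

```text
t 21.6 station [-0.0761 -0.0797] z 0.0778 tool y yaw rel -180.36 F [ 0.2 -0.2  0.3] j [ 0.2   0.23 -0.55  0.   -0.78 -0.05]
```

move_arm --plan '[[[-0.1, 0, 0], 0], [[-0.2, 0, 0], 0], [[-0.3, 0, 0], 0], [[-0.38, 0, 0], 0], [[-0.46, 0, 0], 0], [[-0.54, 0, 0], 0], [[-0.62, 0, 0], 0], [[-0.7, 0, 0], 0], [[-0.78, 0, 0], 0], [[-0.84, 0, 0], 0]]'

```text
time: 22.6
ee_pos: [0.4831, -0.0102, 0.0776]
orientation: [0.759, -0.651, -0.0, -0.0]
ft_force: [-0.4, -0.1, 0.7]
width: 0.0004
finger_force: 0.1
```

```bash
python3 -c "
from h import *
look('f')"
```

```text
t 22.6 station [-0.0759  0.0051] z 0.0776 tool y yaw rel -180.3 F [-0.4 -0.1  0.7] j [ 0.39  0.2  -0.6  -0.   -0.77 -0.23]
top [354. 184.] 257 sx -0.014..0.040 sy -0.112..-0.067 z 0.107
jar 0.0011838695330428025 0.08893493134815364 175
side [297. 157.] 34 sx 0.024..0.035 sy -0.102..-0.066 z 0.105
```

View pics/f.png

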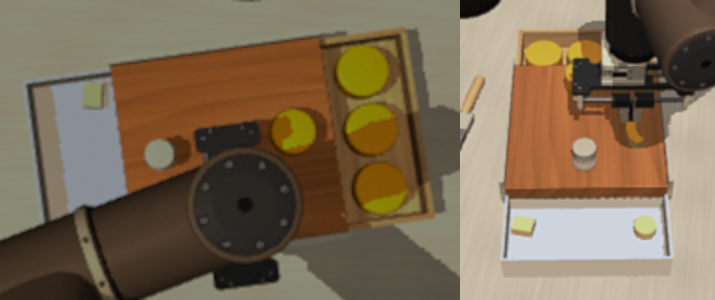

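The arc is ahead of the fingers (montage 635,130), well away from the jar at 584. I'll push it off the end.

move_arm --plan '[[[-0.1, 0, 0], 0], [[-0.2, 0, 0], 0], [[-0.3, 0, 0], 0], [[-0.4, 0, 0], 0], [[-0.5, 0, 0], 0], [[-0.6, 0, 0], 0], [[-0.7, 0, 0], 0], [[-0.8, 0, 0], 0], [[-0.9, 0, 0], 0], [[-1, 0, 0], 0]]'

```text
time: 23.7
ee_pos: [0.4677, 0.0888, 0.0776]
orientation: [0.759, -0.651, 0.0, -0.0]
ft_force: [0.4, -0.5, 0.9]
width: 0.0006
finger_force: 0.1
```

move_arm --plan '[[[-0.1, 0, 0], 0], [[-0.2, 0, 0], 0], [[-0.3, 0, 0], 0], [[-0.4, 0, 0], 0], [[-0.46, 0, 0], 0], [[-0.48, 0, 0], 0], [[-0.48, 0, 0], 0], [[-0.48, 0, -0.15], 0], [[-0.4, 0, -0.3], 0], [[-0.3, 0, -0.5], 0]]'

```text
time: 24.7
ee_pos: [0.4628, 0.117, 0.1275]
orientation: [0.759, -0.651, -0.0, 0.001]
ft_force: [-0.7, 0.1, -0.2]
width: 0.0004
finger_force: 0.0
```

move_arm --plan '[[[0.1, 0, -0.1], 0], [[0.2, 0, -0.2], 0], [[0.3, 0, -0.3], 0], [[0.4, 0, -0.4], 0], [[0.5, 0, -0.5], 0], [[0.6, 0, -0.6], 0], [[0.7, 0, -0.7], 0], [[0.8, 0, -0.7], 0], [[0.9, 0, -0.7], 0], [[1, 0, -0.7], 0]]'

```text
time: 25.7
ee_pos: [0.4784, 0.0179, 0.1971]
orientation: [0.759, -0.651, -0.0, 0.0]
ft_force: [1.2, -0.6, -0.2]
width: 0.0006
finger_force: 0.0
```

```bash
python3 -c "
from h import *
look('g')"
```

```text
t 25.7 station [-0.0761  0.0335] z 0.1971 tool y yaw rel -180.32 F [ 1.2 -0.6 -0.2] j [ 0.45  0.06 -0.45 -0.   -1.07 -0.3 ]
jar 0.004531891708469596 0.09240060487780871 123
```

View pics/g.png

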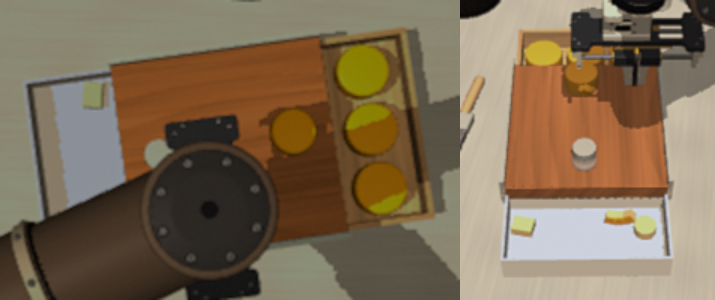

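All three offcuts are in the pan. The arc (montage 620,216) is close to the board-side wall, so I'll check how it rests.

Run:
```python
from h import *
c=camera("side"); P=pts(c); hsv=cv2.cvtColor(c["color"],cv2.COLOR_BGR2HSV)
m=(hsv[...,0]>=12)&(hsv[...,0]<=36)&(hsv[...,1]>70); m[:244]=0; m[280:]=0; m[:,:258]=0; m[:,362:]=0
n,l,s,ce=cv2.connectedComponentsWithStats(m.astype(np.uint8))
for i in range(1,n):
    if s[i,4]>10:
        q=P[l==i]; S=np.array([st(p) for p in q]); print(ce[i].round(),s[i,4],"sx",S[:,0].min().round(3),S[:,0].max().round(3),"sy",np.percentile(S[:,1],[2,50,98]).round(3),"z",np.percentile(q[:,2],[2,50,98]).round(3))
cv2.imwrite("pics/h.png",cv2.resize(c["color"][225:285,250:370],(720,360),interpolation=2))
```

```text
[340. 258.] 347 sx -0.109 -0.003 sy [0.158 0.174 0.2  ] z [0.003 0.018 0.03 ]
[267. 261.] 171 sx 0.084 0.12 sy [0.164 0.183 0.193] z [0.005 0.018 0.023]
```

View pics/h.png

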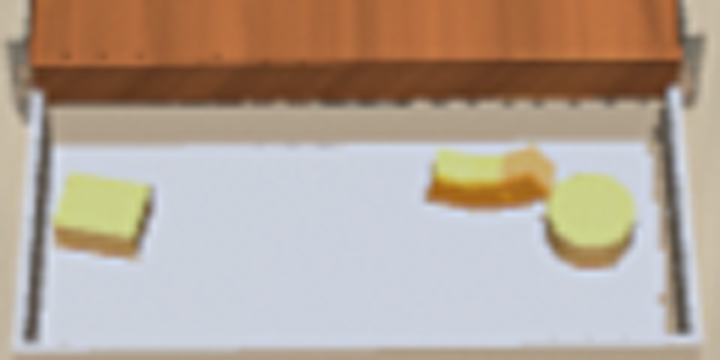

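All three offcuts lie inside the pan (sy 0.158–0.20, tops no higher than 0.03 m), and the arm is clear at z 0.197. I'm handing in.

```bash
python3 -c "
from cell import *
print(hand_in())"
```

```text
the job is handed in; nothing more can be done
None
```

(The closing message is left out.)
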